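# Push a wide tin along the bench fence into its spring catch

## Robot

A 6-joint arm with a two-finger parallel gripper is mounted at the origin on a cart in front of the work surface, level with it; the furniture and walls round the work are solid. World frame = base frame: x ahead of the robot, y to its left, z up, the work surface at z = 0. Lengths are in m, angles in rad, forces in N, time in s.
With the tool pointing down it reaches from about 0.325 to 0.875 m from the base axis. Payload 4.4 kg.
Tool frame: the origin (TCP) lies between the finger pads; the fingertips stand 19 mm ahead of it and the grasp point (between the pads) is the TCP; z points along the fingers, y is the direction in which the jaws open and shut (so a half turn about z gives the same grasp; the last joint's range is limited). The gripper opens to 85 mm and grips with 20 to 120 N. Pads are 22 mm wide; open, the fingers measure 114 mm over their backs; the gripper's body (76 mm by 85 mm) begins 54 mm behind the grasp point. The pads swing forward as they close: fully open they stand 13 mm farther back than shut.
Start: joints at [1.008, 0.207, 1.542, -0, 1.393, -0.15], TCP at [0.23, 0.527, 0.215] pointing down, gripper open.
Joint ranges: [-2.73, 2.73], [-0.86, 2.22], [0.23, 2.46], [-1.11, 4.25], [0.08, 2.63], [-2.82, 2.82]. Speed limits (rad/s): [2.79, 2.79, 3.14, 3.14, 3.14, 3.14].

## Interface

Orientations are given as a unit quaternion [x, y, z, w].
In Python, from station import robot gives the robot as it stands.
- The arm moves only by the tool send_rows, never from a script. Its argument "targets" is a list of rows, each a list of 7 numbers: the shift along the tool's x, y, z in cm, then the turn, a rotation vector about the tool's x, y, z in degrees, then the opening, from 0 (shut) to 1 (fully open). A call has 1 to 5 rows; each row shifts and turns the commanded pose from where the row before left it, along the tool's axes as they then stand; what a row does not reach is not made up. A row lasts 1/10 s, in which the tool goes at most 50 mm and 8.59 degrees, less where a joint would pass 70% of its speed; a pose out of reach is approached as far as the arm can. A call is refused whole if a number of a shift passes 5 or a number of a turn 8.59, either way. A call with a gripper value outside its range is refused whole. The fingers move at their own pace and stop on an object; "squeeze" is the grip in N (left out, the last holds). Time passes only in rows, so rows that do not move let the fingers close. It gives the time, the measured TCP pose, the force and the opening at its end, in the units of the state.
- robot.get_state(): the state, without advancing time (a new reading comes with each control period).
- robot.capture(name): name is "scene" or "top" or "wrist"; returns the picture (400x640x3 uint8, blue, green, red); there is no depth.
- robot.camera_info(name): a dict with "fx", "fy", "cx", "cy" (pixels), "R" (3x3) and "t" (3): a world point X has camera coordinates R X + t. Camera axes: x right, y down, z forward; pixel columns grow to the right and rows downward; lengths in m; the calibration is good to about 2 mm. A picture is of the moment at which its call begins: read the wrist's pose just before it. camera_info takes no time and is no camera call; for the wrist camera it gives the pose at the moment of the call.
- robot.finish_job(): hands the job in, once; it reports no verdict.
Trained networks look in the newest picture that a camera, given by its name, has taken for a name from the list of things; names that differ only in an ending like _2 or _b are one class to them, and where a whole thing is asked for, a point or a joint stands for the part that bears it (a point fixed in the world has none). Each returns a list of dicts, best first, with "confidence" (0 to 1); they miss things now and then, are a little off and sometimes report something else, mostly with a low value. They report only what shows in the picture. A call takes as long as a camera call.
- robot.recognise(camera, query): "xy" ([column, row] as shares, 0 to 1, of the picture: columns of its width, rows of its height, amid what is visible of it).
- robot.place_of(camera, query): "xy" ([column, row] as shares, 0 to 1, of the picture: columns of its width, rows of its height: a listed point, or the origin of a listed thing).
The state is a dict: "time": time; "joint_pos": joint angles; "dq": joint speeds; "joint_torque": joint torques, N m; "tcp_pos": TCP position; "eef_rot": TCP orientation; "wrist_force": force on the tool from outside, world axes, zero at the start; "ft_torque": the same for the moment, N m; "gripper_width": finger opening in m.
Only numpy, scipy, OpenCV 4.12 (cv2) and the standard library are available. Lean on these libraries where they do the work, as an engineer would, in place of code of your own. Each camera call takes 0.05 s, during which the arm holds its last target. There are 200 camera calls.

## Task

The wide round tin is too broad to grip: push it against the wooden fence first, then push it along the fence, without letting it roll away from it, past the spring catch and against the sprung buffer until the catch swings shut behind it, and leave it caught there, standing flat. Push gently and by feel, since where the stop is clamped is not known exactly: do not press the tin hard against the fence (30 N would dent it), never drive the buffer in to its limit, let only the tin work the catch and the buffer, and leave the other things on the bench alone.

Things in the scene. Friction and masses are not known exactly. Their poses are not given: they have to be found in the camera images.
- tin: Plain bare-metal lidded tin, upright cylinder 100 mm across and 60 mm high, about 0.4 kg (varies by 30 percent), closed, loose on the bench. Origin: centre of its underside; z is its axis; its yaw means nothing. Sliding it on the bench takes about 1 to 4 N, more to start it. Push it 20 to 35 mm above the bench; over 30 N against the rigid fence would dent it.
- fence: Straight light-wood fence fixed to the bench, 520 mm long, 40 high, 20 thick, with a 10 mm high foot strip behind it (to x = +50). Origin: on the bench, mid-length of the face that looks to the robot. Own +y runs along it the way the tin must travel (robot's left); own -x points out of that face. A tin touching it has its centre at x = -50 mm.
- fence_start (a point): Bench-level point on the fence's face at its right end, where the tin starts (fence y = -260 mm). The fence and what it carries are all lower than 52 mm; the space between the fence and the tip of the shut catch, 84 mm wide, is free for the fingers that push.
- fence_end (a point): The same at its left end (y = +260). Near it a grey stop is clamped over the fence, 35 to 105 mm (call it c) along fence y; c is not reported and changes: feel for it. In the fence frame, mm: catch pivot x -121, y c; free buffer face y c+99 (centre x -50, z 30, 34 across); 150 wide back block from y c+124. The catch shuts behind the tin when the tin's centre is at y c+54
- catch (a joint): Steel catch arm on the stop, 10 mm thick, 35 long, 32 above the bench, on an upright pivot, reaching towards the fence. Rad: 0 = shut, held there against a push back out. The passing tin swings it open to about 0.7, at 3 to 10 N of push (they meet at tin y about c-40 mm); a weak spring (2 to 3 N at the tip) shuts it gradually behind the tin, fully when the buffer is in by about 5 mm
- buffer (a joint): Round rubber-faced sprung buffer on the stop. Metres: 0 = free, grows as it is pressed in along fence +y; bottoms at 0.015. Spring: 2.4 N at 0, 6.4 N at 0.005, 12 N at 0.012; the tin's friction adds 2 to 6 N at the hand. With the tin left caught it stays in by about 0.004 to 0.006
- g_clamp: Small G-clamp lying flat, 136x102x20 mm, behind the fence; bystander. Origin: centre of its underside.
- jam_jar: Glass jar with white lid, 64 mm across, 97 mm high, behind the fence; bystander. Origin: centre of its underside.
- tape_measure: Tape measure, 62x81x33 mm, behind the fence; bystander. Origin: centre of its underside.
- sanding_block: Cork-coloured sanding block, 66x110x29 mm, on the steel sheet at the right; bystander. Origin: centre of its underside.
- chisel: Wood chisel, 215 mm long, at the right; bystander. Origin: centre of its underside.

How it is judged:
By the outcome, as a careful person would: the job done as asked, in the order asked, and still so for the second after the job is handed in, with the robot touching nothing.
It also fails if it takes over 58 s, if anything falls off the work surface, if the arm or the gripper's body presses on something with over 40 N, if the wrist force passes 120 N, or if a joint passes its speed limit or range.

## Working session

There is one attempt and no reset: what is moved stays moved. The work goes in short steps, Python scripts to look and compute and a tool call to move; the robot and the scene stay as the last step left them, time stands still between calls to the robot, and variables do not carry over. Pictures are saved under pics/ and viewed, about 8 in all and at most 12, crops included, and the job is handed in when it is done.

Besides the shell and the picture viewer there is one more tool, called after "Emit:" by a JSON object that holds its "api" and its "payload". send_rows: Moves the arm, as the interface text tells. Its arguments: {"type":"object","properties":{"targets":{"type":"array"},"squeeze":{"type":"number"}},"required":["targets"]}

```bash
mkdir -p pics; cat > h.py <<'E'
import numpy as np, cv2
from station import robot
def ray(cam,xy,z=0.):
    c=robot.camera_info(cam);R=np.array(c["R"]);t=np.array(c["t"])
    u,v=xy[0]*640,xy[1]*400
    d=R.T@np.array([(u-c["cx"])/c["fx"],(v-c["cy"])/c["fy"],1]);o=-R.T@t
    return o+d*(z-o[2])/d[2]
E
python3 - <<'E'
from h import *
s=robot.get_state();print({k:np.round(v,3) for k,v in s.items()})
for c in("top","scene"):
    im=robot.capture(c);cv2.imwrite(f"pics/{c}0.png",im)
    for q in("tin","fence_start","fence_end","fence","catch","buffer","jam_jar","sanding_block","chisel"):
        try:
            for n,f in(("pl",robot.place_of),("re",robot.recognise)):
                for r in f(c,q)[:2]: print(c,q,n,round(r["confidence"],2),np.round(np.array(r["xy"])*[640,400],1),np.round(ray(c,r["xy"]),4)[:2])
        except Exception as e: print(q,e)
E
```

```text
{'time': np.float64(0.0), 'joint_pos': array([ 1.008,  0.207,  1.543,  0.   ,  1.394, -0.15 ]), 'dq': array([-0.002,  0.001,  0.   , -0.002, -0.003, -0.001]), 'joint_torque': array([ 1.0000e-03, -3.8303e+01, -2.9160e+01, -0.0000e+00,  1.0000e-02,
        0.0000e+00]), 'tcp_pos': array([0.23 , 0.526, 0.213]), 'eef_rot': array([ 0.204,  0.979, -0.001, -0.   ]), 'wrist_force': array([0.154, 0.072, 0.324]), 'ft_torque': array([-0.003,  0.012, -0.036]), 'gripper_width': np.float64(0.085)}
top tin pl 0.94 [347.4 196.4] [ 0.5984 -0.2087]
top tin re 0.7 [347.4 196.5] [ 0.5981 -0.2087]
top fence_start pl 0.66 [369.4 176.7] [ 0.6593 -0.2756]
top fence_start re 0.76 [257.7 178.6] [0.6507 0.0631]
top fence_end pl 0.78 [201.9 192.6] [0.6065 0.2303]
top fence_end re 0.74 [258.6 176.6] [0.6569 0.0606]
top fence_end re 0.37 [225.8 143.3] [0.7598 0.1643]
top fence pl 0.93 [289.4 180.8] [ 0.6447 -0.0331]
top fence re 0.92 [260.3 174. ] [0.665  0.0558]
catch it knows: chisel, fence, fence_end, fence_start, g_clamp, jam_jar, sanding_block, tape_measure, tin
buffer it knows: chisel, fence, fence_end, fen
[... 809 characters left out ...]
]
scene fence_end re 0.73 [273.6 185.3] [0.6266 0.0978]
scene fence pl 0.93 [309.3 194.4] [ 0.6418 -0.0248]
scene fence re 0.95 [273.9 184.9] [0.629  0.0982]
catch it knows: chisel, fence, fence_end, fence_start, g_clamp, jam_jar, sanding_block, tape_measure, tin
buffer it knows: chisel, fence, fence_end, fence_start, g_clamp, jam_jar, sanding_block, tape_measure, tin
scene jam_jar pl 0.56 [283.  160.2] [0.7609 0.1502]
scene jam_jar re 0.74 [280.5 147.5] [0.8234 0.2016]
scene sanding_block pl 0.86 [395.7 293.3] [ 0.402  -0.4184]
scene sanding_block re 0.57 [397.6 290.2] [ 0.4138 -0.4184]
scene chisel pl 0.85 [457.1 272.1] [ 0.5472 -0.5275]
scene chisel re 0.89 [478.9 273.1] [ 0.5715 -0.5776]
```

```bash
python3 - <<'E'
import cv2
a=cv2.imread("pics/top0.png")[120:280,170:480];cv2.imwrite("pics/top0c.png",cv2.resize(a,None,fx=2.5,fy=2.5,interpolation=cv2.INTER_CUBIC))
a=cv2.imread("pics/scene0.png")[120:320,200:500];cv2.imwrite("pics/scene0c.png",cv2.resize(a,None,fx=2.5,fy=2.5,interpolation=cv2.INTER_CUBIC))
E
```

```text
(no output)
```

View pics/top0c.png

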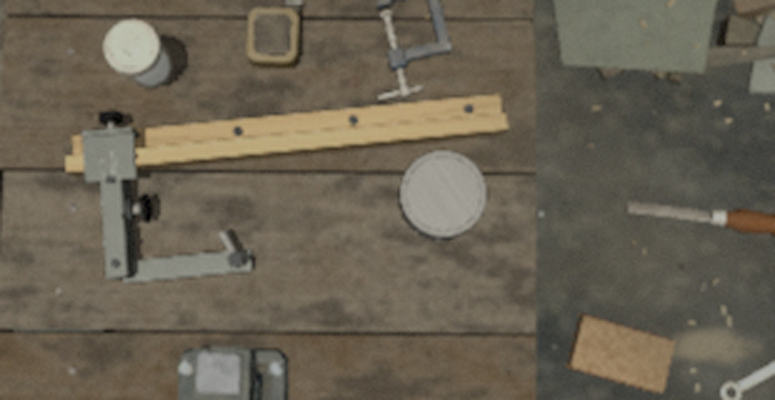

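View pics/scene0c.png

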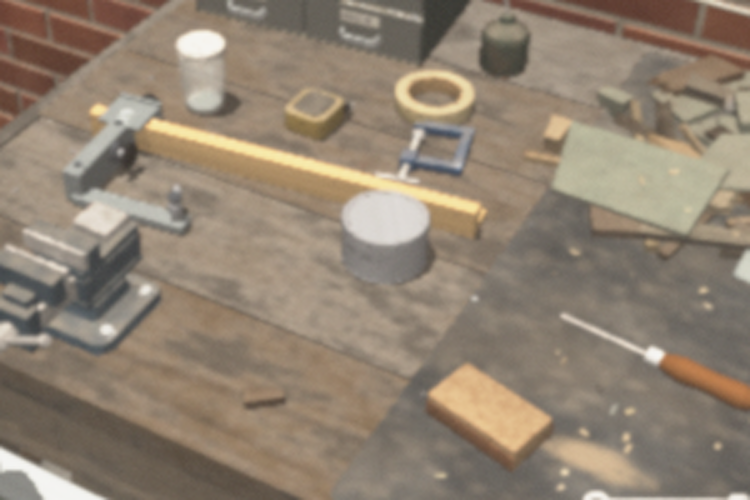

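The top crop shows the fence from (508,125) down to (65,168), the tin at (443,195) just off its right end, the stop at about (110,150) and the catch pivot at (238,258). I'll refine the geometry next.

```bash
python3 - <<'E'
from h import *
c=robot.camera_info("top");print("cam",-np.array(c["R"]).T@np.array(c["t"]))
im=cv2.imread("pics/top0.png").astype(float)
# front top edge of fence: bottom boundary of yellow
P=[]
for u in list(range(228,372,2)):
    col=im[150:200,u];y=(col[:,2]-col[:,0])
    k=np.where(y>75)[0]
    if len(k): P.append((u,150+k.max()+.5))
P=np.array(P);f=np.polyfit(P[:,0],P[:,1],1)
for _ in range(4):
    r=abs(np.polyval(f,P[:,0])-P[:,1]);f=np.polyfit(P[r<1.2,0],P[r<1.2,1],1)
print(f,r.mean(),(r<1.2).mean())
for z in(0,.04):
    a,b=[ray("top",(u/640,np.polyval(f,u)/400),z)[:2] for u in(210,370)]
    print(z,a,b,np.degrees(np.arctan2(-(a-b)[0],(a-b)[1])))
g=cv2.cvtColor(im.astype(np.uint8),cv2.COLOR_BGR2GRAY)
for z,uv in((.04,(373.2,171)),(.04,(196,187)),(.035,(265.2,223.2)),(.032,(260.5,213.5)),(.06,(347.2,198)),(.05,(223.5,182))): print(uv,z,ray("top",(uv[0]/640,uv[1]/400),z)[:2])
E
python3 - <<'E'
import cv2
a=cv2.imread("pics/top0.png")[160:240,190:390];cv2.imwrite("pics/top0d.png",cv2.resize(a,None,fx=4,fy=4,interpolation=cv2.INTER_CUBIC))
E
```

```text
cam [ 0.45553962 -0.12707345  1.09996755]Traceback (most recent call last):
  File "<stdin>", line 10, in <module>
IndexError: too many indices for array: array is 1-dimensional, but 2 were indexed
```

View pics/top0d.png

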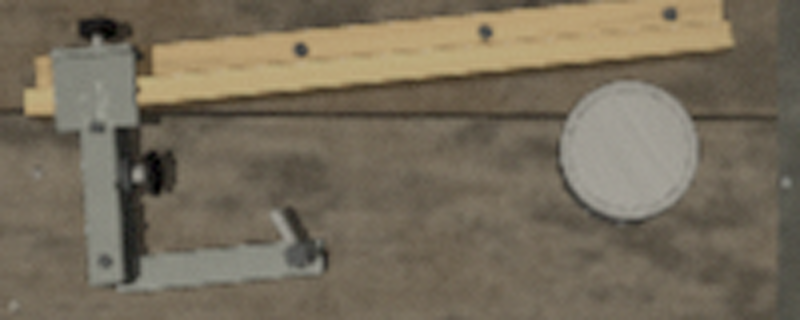

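```bash
python3 - <<'E'
from h import *
im=cv2.imread("pics/top0.png").astype(float)
P=[]
for u in range(228,370,2):
    y=im[160:198,u,2]-im[160:198,u,0]; k=np.where(y>45)[0]
    if len(k):
        i=k.max(); P.append((u,160+i+(y[i]-45)/(y[i]-y[i+1]+1e-9)+.5))
P=np.array(P);f=np.polyfit(P[:,0],P[:,1],1)
for _ in range(4):
    r=abs(np.polyval(f,P[:,0])-P[:,1]);f=np.polyfit(P[r<1.,0],P[r<1.,1],1)
print(f,r.mean(),(r<1.).mean())
R=lambda u,v,z:ray("top",(u/640,v/400),z)[:2]
a,b=R(210,np.polyval(f,210),0),R(370,np.polyval(f,370),0)
ey=(a-b)/np.linalg.norm(a-b);ex=np.array([ey[1],-ey[0]])
print("ey",ey,"deg",np.degrees(np.arctan2(-ey[0],ey[1])))
e1=R(373.2,171,.04);e2=R(196,187,.04)
mid=(e1@ey+e2@ey)/2;print("len",(e2-e1)@ey)
o=b+ey*(mid-b@ey);print("origin",o)
F=lambda p:np.round(np.array([(p-o)@ex,(p-o)@ey])*1000,1)
for n,z,u,v in(("pivot",.04,190+300/4,160+248/4),("tip",.037,190+280/4,160+212/4),("tin",.06,190+629/4,160+150/4),("blockR",.05,190+136/4,160+90/4),("blockL",.05,190+55/4,160+90/4)):
    p=R(u,v,z);print(n,p,F(p))
for p in((.5984,-.2087),(.5928,-.2088)):print("tin net",F(np.array(p)))
np.savez("f.npz",o=o,ex=ex,ey=ey)
E
```

```text
[-9.76625052e-02  2.08522592e+02] 0.14985891984741023 1.0
ey [-0.10653043  0.99430944] deg 6.115348590896205
len 0.519435952048752
origin [ 0.64528359 -0.02282526]
pivot [0.51701027 0.03160156] [-121.7   67.8]
tip [0.5431271  0.04722447] [-94.1  80.5]
tin [ 0.58747675 -0.20388392] [ -76.8 -173.9]
blockR [0.62963263 0.15166634] [  3.  175.2]
blockL [0.62916792 0.21021471] [  8.8 233.4]
tin net [ -66.4 -179.8]
tin net [ -72.  -179.3]
```

Emit:
{"api": "send_rows", "payload": {"targets": [[0, 0, 0, 0, 0, -7.4, 0], [0, 0, 0, 0, 0, -7.4, 0], [0, 0, 0, 0, 0, -7.4, 0], [0, 0, 0, 0, 0, -7.5, 0]], "squeeze": 20}}

```text
time: 1.9
tcp_pos: [0.2302, 0.5269, 0.2146]
eef_rot: [-0.056, 0.998, 0.0, 0.0]
wrist_force: [-0.5, -0.2, 0.7]
gripper_width: 0.0281
```

```bash
cat > st.py <<'E'
from h import *
from scipy.spatial.transform import Rotation as Ro
d=np.load("f.npz");s=robot.get_state();p=np.array(s["tcp_pos"])
f=lambda v:np.array([v[:2]@d["ex"],v[:2]@d["ey"]])
M=Ro.from_quat(s["eef_rot"]).as_matrix()
print("t",round(float(s["time"]),2),"fence mm",np.round(f(p[:2]-d["o"])*1000,1),"z",round(p[2]*1000,1),"tooly in fence deg",np.round(np.degrees(np.arctan2(-f(M[:2,1])[0],f(M[:2,1])[1])),1),"z",np.round(M[:,2],3),"F fence",np.round(f(np.array(s["wrist_force"])[:2]),2),np.round(s["wrist_force"][2],2),"w",s["gripper_width"])
E
python3 st.py
```

```text
t 1.9 fence mm [-354.2  590.9] z 214.6 tooly in fence deg 0.3 z [ 0.  0. -1.] F fence [-0.48 -0.13] 0.68 w 0.028090293114162595
```

Emit:
{"api": "send_rows", "payload": {"targets": [[-1.0, -3.8, 0, 0, 0, 0, 0], [-1.0, -3.8, 0, 0, 0, 0, 0], [-1.0, -3.8, 0, 0, 0, 0, 0], [-1.0, -3.8, 0, 0, 0, 0, 0], [-1.0, -3.8, 0, 0, 0, 0, 0]]}}

```text
time: 2.4
tcp_pos: [0.3004, 0.3419, 0.2147]
eef_rot: [-0.054, 0.999, 0.0, 0.0]
wrist_force: [0.1, -0.3, -0.2]
gripper_width: -0.0003
```

Emit:
{"api": "send_rows", "payload": {"targets": [[-1.0, -3.8, 0, 0, 0, 0, 0], [-1.0, -3.8, 0, 0, 0, 0, 0], [-1.0, -3.8, 0, 0, 0, 0, 0], [-1.0, -3.8, 0, 0, 0, 0, 0], [-1.0, -3.8, 0, 0, 0, 0, 0]]}}

```text
time: 2.9
tcp_pos: [0.3704, 0.1583, 0.2149]
eef_rot: [-0.053, 0.999, 0.0, 0.001]
wrist_force: [1.1, 1.3, 0.4]
gripper_width: 0.0001
```

Emit:
{"api": "send_rows", "payload": {"targets": [[-1.0, -3.8, 0, 0, 0, 0, 0], [-1.0, -3.8, 0, 0, 0, 0, 0], [-1.0, -3.8, 0, 0, 0, 0, 0], [-1.0, -3.8, 0, 0, 0, 0, 0], [-1.0, -3.8, 0, 0, 0, 0, 0]]}}

```text
time: 3.4
tcp_pos: [0.4404, -0.0255, 0.2149]
eef_rot: [-0.053, 0.999, -0.0, 0.0]
wrist_force: [0.6, 1.2, 0.3]
gripper_width: -0.0002
```

Emit:
{"api": "send_rows", "payload": {"targets": [[-0.8, -3.8, 1, 0, 0, 0, 0], [-0.5, -3.8, 2, 0, 0, 0, 0], [-0.5, -3.8, 2, 0, 0, 0, 0], [-0.5, -3.8, 2, 0, 0, 0, 0], [0, 0, 0, 0, 0, 0, 0]]}}

```text
time: 3.9
tcp_pos: [0.4779, -0.1758, 0.1417]
eef_rot: [-0.051, 0.999, 0.001, -0.002]
wrist_force: [-0.3, -0.2, -0.5]
gripper_width: -0.0002
```

```bash
python3 st.py; python3 - <<'E'
from h import *
d=np.load("f.npz")
for c in("wrist","top"):
    im=robot.capture(c);cv2.imwrite(f"pics/{c}1.png",im)
    for r in robot.place_of(c,"tin")[:1]:
        p=ray(c,r["xy"])[:2]-d["o"];print(c,r["confidence"],np.round([p@d["ex"]*1e3,p@d["ey"]*1e3],1))
E
```

```text
t 3.9 fence mm [-182.7 -134.3] z 141.7 tooly in fence deg -0.3 z [-0.004  0.001 -1.   ] F fence [-0.29 -0.15] -0.55 w -0.00022858600175038483
wrist 0.83 [ -74.2 -169.3]
top 0.58 [ -77.  -178.1]
```

Emit:
{"api": "send_rows", "payload": {"targets": [[-1.0, -2.0, 0, 0, 0, 0, 0], [-1.0, -2.1, 2, 0, 0, 0, 0], [0, 0, 4, 0, 0, 0, 0], [0, 0, 3.5, 0, 0, 0, 0], [0, 0, 1.6, 0, 0, 0, 0]]}}

```text
time: 4.6
tcp_pos: [0.5016, -0.2087, 0.0314]
eef_rot: [-0.054, 0.999, 0.001, -0.002]
wrist_force: [-0.8, 1.3, -0.8]
gripper_width: -0.0004
```

Emit:
{"api": "send_rows", "payload": {"targets": [[0, 0, 0, 0, 0, 0, 0], [-0.5, 0, 0, 0, 0, 0, 0], [-0.5, 0, 0, 0, 0, 0, 0], [-0.3, 0, 0, 0, 0, 0, 0], [-0.2, 0, 0, 0, 0, 0, 0]]}}

```text
time: 5.1
tcp_pos: [0.5197, -0.2101, 0.0351]
eef_rot: [-0.054, 0.999, -0.001, 0.001]
wrist_force: [0.7, -0.2, -0.2]
gripper_width: -0.0003
```

```bash
python3 st.py
```

```text
t 5.1 fence mm [-144.8 -172.8] z 35.1 tooly in fence deg 0.0 z [ 0.003 -0.002 -1.   ] F fence [ 0.69 -0.26] -0.24 w -0.000276450335582493
```

Emit:
{"api": "send_rows", "payload": {"targets": [[-0.3, 0, 0.2, 0, 0, 0, 0], [-0.3, 0, 0.2, 0, 0, 0, 0], [-0.3, 0, 0, 0, 0, 0, 0], [-0.3, 0, 0, 0, 0, 0, 0], [-0.3, 0, 0, 0, 0, 0, 0]]}}

```text
time: 5.6
tcp_pos: [0.5327, -0.2079, 0.0294]
eef_rot: [-0.053, 0.999, 0.0, -0.001]
wrist_force: [-2.5, 0.3, 1.5]
gripper_width: -0.0001
```

Emit:
{"api": "send_rows", "payload": {"targets": [[-0.3, 0, 0, 0, 0, 0, 0], [-0.2, 0, 0, 0, 0, 0, 0], [-0.2, 0, 0, 0, 0, 0, 0], [-0.2, 0, 0, 0, 0, 0, 0]]}}

```text
time: 6.0
tcp_pos: [0.5419, -0.207, 0.0294]
eef_rot: [-0.053, 0.999, 0.0, -0.0]
wrist_force: [-1.8, 0.5, -0.4]
gripper_width: 0.0002
```

```bash
python3 st.py
```

```text
t 6.0 fence mm [-122.4 -172.1] z 29.4 tooly in fence deg -0.0 z [-0.  0. -1.] F fence [-1.73  0.69] -0.43 w 0.00024152934629747384
```

Tin sliding (about 2 N). Now small steps to the fence.

Emit:
{"api": "send_rows", "payload": {"targets": [[-0.2, 0, 0, 0, 0, 0, 0], [-0.2, 0, 0, 0, 0, 0, 0], [-0.1, 0, 0, 0, 0, 0, 0]]}}

```text
time: 6.3
tcp_pos: [0.5472, -0.2065, 0.0294]
eef_rot: [-0.053, 0.999, 0.0, 0.0]
wrist_force: [-1.5, -0.4, -0.7]
gripper_width: 0.0004
```

Emit:
{"api": "send_rows", "payload": {"targets": [[-0.1, 0, 0, 0, 0, 0, 0], [-0.1, 0, 0, 0, 0, 0, 0]]}}

```text
time: 6.5
tcp_pos: [0.549, -0.2063, 0.0295]
eef_rot: [-0.053, 0.999, 0.0, -0.0]
wrist_force: [-2.3, 1.6, -0.6]
gripper_width: 0.0
```

Emit:
{"api": "send_rows", "payload": {"targets": [[-0.1, 0, 0, 0, 0, 0, 0], [-0.1, 0, 0, 0, 0, 0, 0]]}}

```text
time: 6.7
tcp_pos: [0.551, -0.2061, 0.0295]
eef_rot: [-0.053, 0.999, 0.0, -0.0]
wrist_force: [-1.1, -0.4, -1.3]
gripper_width: -0.0003
```

```bash
python3 st.py
```

```text
t 6.7 fence mm [-113.3 -172.2] z 29.5 tooly in fence deg -0.0 z [-0.  0. -1.] F fence [-1.11 -0.25] -1.28 w -0.0002822265382083576
```

Emit:
{"api": "send_rows", "payload": {"targets": [[-0.1, 0, 0, 0, 0, 0, 0], [0, 0, 0, 0, 0, 0, 0]]}}

```text
time: 6.9
tcp_pos: [0.5518, -0.206, 0.0295]
eef_rot: [-0.053, 0.999, 0.0, -0.0]
wrist_force: [-1.9, 0.2, -0.1]
gripper_width: 0.0006
```

Emit:
{"api": "send_rows", "payload": {"targets": [[-0.1, 0, 0, 0, 0, 0, 0], [0, 0, 0, 0, 0, 0, 0]]}}

```text
time: 7.1
tcp_pos: [0.5518, -0.2059, 0.0294]
eef_rot: [-0.053, 0.999, 0.0, -0.001]
wrist_force: [-5.7, -0.2, 1.3]
gripper_width: 0.0
```

Emit:
{"api": "send_rows", "payload": {"targets": [[-0.1, 0, 0, 0, 0, 0, 0], [0, 0, 0, 0, 0, 0, 0]]}}

```text
time: 7.3
tcp_pos: [0.5518, -0.2059, 0.0294]
eef_rot: [-0.053, 0.999, 0.0, -0.002]
wrist_force: [-8.1, -1.4, 3.4]
gripper_width: 0.0002
```

```bash
python3 st.py
```

```text
t 7.3 fence mm [-112.4 -172.1] z 29.4 tooly in fence deg 0.0 z [-0.005  0.    -1.   ] F fence [-8.19 -0.54] 3.42 w 0.00019273408235491796
```

Emit:
{"api": "send_rows", "payload": {"targets": [[0.6, 0, 0, 0, 0, 0, 0], [1.5, 0, 0, 0, 0, 0, 0], [1.7, -2, 0, 0, 0, 0, 0], [0, -3.5, 0, 0, 0, 0, 0], [0, -3.8, 0, 0, 0, 0, 0]]}}

```text
time: 7.8
tcp_pos: [0.5268, -0.3028, 0.0302]
eef_rot: [-0.054, 0.999, -0.0, 0.001]
wrist_force: [1.7, 0.1, -0.1]
gripper_width: 0.0001
```

Emit:
{"api": "send_rows", "payload": {"targets": [[-2.8, 0, 0, 0, 0, 0, 0], [-3.0, 0, 0, 0, 0, 0, 0], [-2.8, 0, 0, 0, 0, 6, 0], [0, 0, 0, 0, 0, 6, 0], [0, 0, 0, 0, 0, 0, 0]]}}

```text
time: 8.3
tcp_pos: [0.6133, -0.2932, 0.0301]
eef_rot: [0.051, 0.999, -0.0, 0.001]
wrist_force: [-0.5, -0.0, -0.2]
gripper_width: -0.0002
```

```bash
python3 st.py; python3 - <<'E'
from h import *
d=np.load("f.npz")
for c in("wrist","top","scene"):
    im=robot.capture(c);cv2.imwrite(f"pics/{c}2.png",im)
    for r in robot.place_of(c,"tin")[:1]:
        p=ray(c,r["xy"])[:2]-d["o"];print(c,r["confidence"],np.round([p@d["ex"]*1e3,p@d["ey"]*1e3],1))
E
```

```text
t 8.3 fence mm [ -60.6 -265.5] z 30.1 tooly in fence deg -12.0 z [ 0.003 -0.001 -1.   ] F fence [-0.48  0.03] -0.23 w -0.00020556764115627332
wrist 0.9 [ -55.  -172.9]
top 0.55 [ -55.6 -182.2]
scene 0.95 [ -61.9 -182. ]
```

View pics/wrist2.png

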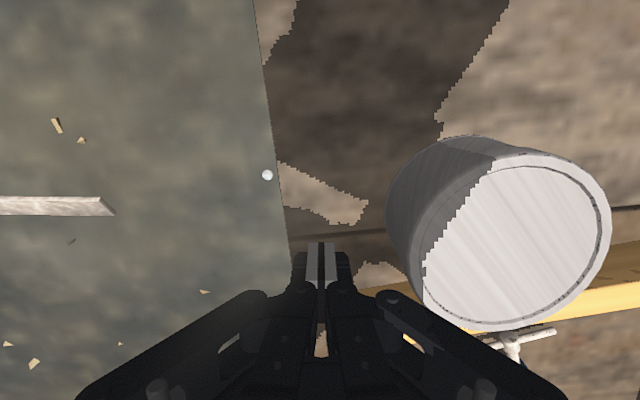

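The wrist view shows the tin against the fence at (510,230). It also shows that the finger linkage bulges sideways at (250,297) and (395,297), so I'll turn a quarter so that side doesn't face the tin.

Emit:
{"api": "send_rows", "payload": {"targets": [[0, 0, 0, 0, 0, 8.2, 0], [0, 0, -0.4, 0, 0, 8.2, 0], [0, 0, 0, 0, 0, 8.2, 0], [0, 0, 0, 0, 0, 8.2, 0], [0, 0, 0, 0, 0, 8.2, 0]]}}

```text
time: 9.1
tcp_pos: [0.6113, -0.2933, 0.0338]
eef_rot: [0.4, 0.916, 0.0, 0.0]
wrist_force: [-0.3, 0.7, -0.1]
gripper_width: 0.0004
```

Emit:
{"api": "send_rows", "payload": {"targets": [[0, 0, 0, 0, 0, 8.2, 0], [0, 0, 0, 0, 0, 8.2, 0], [0, 0, 0, 0, 0, 8.2, 0], [0, 0, 0, 0, 0, 8.2, 0], [0, 0, 0, 0, 0, 8.2, 0]]}}

```text
time: 9.6
tcp_pos: [0.6113, -0.2933, 0.0337]
eef_rot: [0.696, 0.718, 0.0, 0.0]
wrist_force: [0.3, -1.1, 1.0]
gripper_width: -0.0003
```

Emit:
{"api": "send_rows", "payload": {"targets": [[0, 0, 0, 0, 0, 8.0, 0], [0.5, -0.1, 0, 0, 0, 0, 0], [0.5, -0.1, 0, 0, 0, 0, 0], [0.3, -0.06, 0, 0, 0, 0, 0], [0.3, -0.06, 0, 0, 0, 0, 0]]}}

```text
time: 10.1
tcp_pos: [0.6099, -0.2763, 0.0336]
eef_rot: [0.742, 0.67, -0.0, -0.0]
wrist_force: [0.3, -0.5, 0.4]
gripper_width: 0.0
```

```bash
python3 st.py
```

```text
t 10.1 fence mm [ -62.2 -248.3] z 33.6 tooly in fence deg -101.9 z [-0.  0. -1.] F fence [ 0.25 -0.56] 0.39 w 3.1839225753993635e-05
```

Emit:
{"api": "send_rows", "payload": {"targets": [[0.3, 0.05, 0, 0, 0, 0, 0], [0.3, 0, 0, 0, 0, 0, 0], [0.3, -0.06, 0, 0, 0, 0, 0], [0.3, -0.06, 0, 0, 0, 0, 0], [0.3, -0.06, 0, 0, 0, 0, 0]]}}

```text
time: 10.6
tcp_pos: [0.6102, -0.2616, 0.0336]
eef_rot: [0.742, 0.67, -0.0, 0.0]
wrist_force: [-0.2, -0.6, 0.3]
gripper_width: -0.0001
```

Emit:
{"api": "send_rows", "payload": {"targets": [[0.3, -0.06, 0, 0, 0, 0, 0], [0.3, -0.06, 0, 0, 0, 0, 0], [0.3, -0.06, 0, 0, 0, 0, 0], [0.4, -0.08, 0, 0, 0, 0, 0], [0.4, -0.08, 0, 0, 0, 0, 0]]}}

```text
time: 11.1
tcp_pos: [0.6079, -0.2453, 0.0336]
eef_rot: [0.743, 0.67, -0.001, 0.0]
wrist_force: [-2.9, -3.8, 1.2]
gripper_width: 0.0002
```

```bash
python3 st.py
```

```text
t 11.1 fence mm [ -60.9 -217.2] z 33.6 tooly in fence deg -102.0 z [-0.001 -0.001 -1.   ] F fence [-3.25 -3.51] 1.24 w 0.00015651842407647518
```

Emit:
{"api": "send_rows", "payload": {"targets": [[0.5, -0.11, 0, 0, 0, 0, 0], [0.5, -0.1, 0, 0, 0, 0, 0], [0.5, -0.11, 0, 0, 0, 0, 0], [0.5, -0.1, 0, 0, 0, 0, 0], [0.5, -0.11, 0, 0, 0, 0, 0]]}}

```text
time: 11.6
tcp_pos: [0.6051, -0.2197, 0.0336]
eef_rot: [0.743, 0.67, -0.001, -0.0]
wrist_force: [-2.6, -5.7, 0.0]
gripper_width: 0.0
```

Emit:
{"api": "send_rows", "payload": {"targets": [[0.5, -0.11, 0, 0, 0, 0, 0], [0.5, -0.1, 0, 0, 0, 0, 0], [0.5, -0.11, 0, 0, 0, 0, 0], [0.5, -0.1, 0, 0, 0, 0, 0], [0.5, -0.11, 0, 0, 0, 0, 0]]}}

```text
time: 12.1
tcp_pos: [0.6023, -0.1943, 0.0336]
eef_rot: [0.743, 0.67, -0.001, -0.0]
wrist_force: [-3.5, -4.8, -0.0]
gripper_width: -0.0003
```

```bash
python3 st.py; python3 - <<'E'
from h import *
d=np.load("f.npz")
for c in("top","scene"):
    im=robot.capture(c);cv2.imwrite(f"pics/{c}3.png",im)
    for r in robot.place_of(c,"tin")[:1]:
        p=ray(c,r["xy"])[:2]-d["o"];print(c,r["confidence"],np.round([p@d["ex"]*1e3,p@d["ey"]*1e3],1))
E
```

```text
t 12.1 fence mm [ -61.  -165.9] z 33.6 tooly in fence deg -102.0 z [-0.002 -0.001 -1.   ] F fence [-3.97 -4.39] -0.05 w -0.000281386191858578
top 0.95 [ -50.8 -106. ]
scene 0.7 [ -58.7 -107. ]
```

Emit:
{"api": "send_rows", "payload": {"targets": [[0.5, -0.11, 0, 0, 0, 0, 0], [0.5, -0.1, 0, 0, 0, 0, 0], [0.5, -0.11, 0, 0, 0, 0, 0], [0.5, -0.1, 0, 0, 0, 0, 0], [0.5, -0.11, 0, 0, 0, 0, 0]]}}

```text
time: 12.8
tcp_pos: [0.6001, -0.1682, 0.0336]
eef_rot: [0.742, 0.67, -0.001, -0.0]
wrist_force: [-2.5, -4.4, 1.5]
gripper_width: 0.0004
```

Emit:
{"api": "send_rows", "payload": {"targets": [[0.5, -0.11, 0, 0, 0, 0, 0], [0.5, -0.1, 0, 0, 0, 0, 0], [0.5, -0.11, 0, 0, 0, 0, 0], [0.5, -0.1, 0, 0, 0, 0, 0], [0.5, -0.11, 0, 0, 0, 0, 0]]}}

```text
time: 13.3
tcp_pos: [0.5972, -0.1428, 0.0336]
eef_rot: [0.742, 0.67, -0.001, -0.0]
wrist_force: [-3.4, -3.7, 1.5]
gripper_width: -0.0001
```

Emit:
{"api": "send_rows", "payload": {"targets": [[0.5, -0.11, 0, 0, 0, 0, 0], [0.5, -0.1, 0, 0, 0, 0, 0], [0.5, -0.11, 0, 0, 0, 0, 0], [0.5, -0.1, 0, 0, 0, 0, 0], [0.5, -0.11, 0, 0, 0, 0, 0]]}}

```text
time: 13.8
tcp_pos: [0.5945, -0.1173, 0.0336]
eef_rot: [0.742, 0.67, -0.001, -0.0]
wrist_force: [-3.0, -3.8, 1.1]
gripper_width: -0.0001
```

Emit:
{"api": "send_rows", "payload": {"targets": [[0.5, -0.11, 0, 0, 0, 0, 0], [0.5, -0.1, 0, 0, 0, 0, 0], [0.5, -0.11, 0, 0, 0, 0, 0], [0.5, -0.1, 0, 0, 0, 0, 0], [0.5, -0.11, 0, 0, 0, 0, 0]]}}

```text
time: 14.3
tcp_pos: [0.5917, -0.0919, 0.0336]
eef_rot: [0.742, 0.67, -0.001, -0.0]
wrist_force: [-2.7, -4.0, 0.8]
gripper_width: 0.0
```

```bash
python3 st.py; python3 - <<'E'
from h import *
d=np.load("f.npz")
for c in("top","scene"):
    im=robot.capture(c);cv2.imwrite(f"pics/{c}4.png",im)
    for r in robot.place_of(c,"tin")[:1]:
        p=ray(c,r["xy"])[:2]-d["o"];print(c,r["confidence"],np.round([p@d["ex"]*1e3,p@d["ey"]*1e3],1))
a=cv2.imread("pics/top4.png")[150:250,190:350];b=cv2.imread("pics/scene4.png")[120:240,210:370]
cv2.imwrite("pics/m4.png",np.vstack([cv2.resize(a,None,fx=3,fy=3,interpolation=2),cv2.resize(b,None,fx=3,fy=3,interpolation=2)])[:600])
E
```

```text
t 14.3 fence mm [-60.6 -63. ] z 33.6 tooly in fence deg -102.0 z [-0.001 -0.    -1.   ] F fence [-3.12 -3.7 ] 0.81 w 1.2957603814084047e-06
top 0.92 [-50.7  -6. ]
scene 0.57 [-61.7  -4.3]
```

View pics/m4.png

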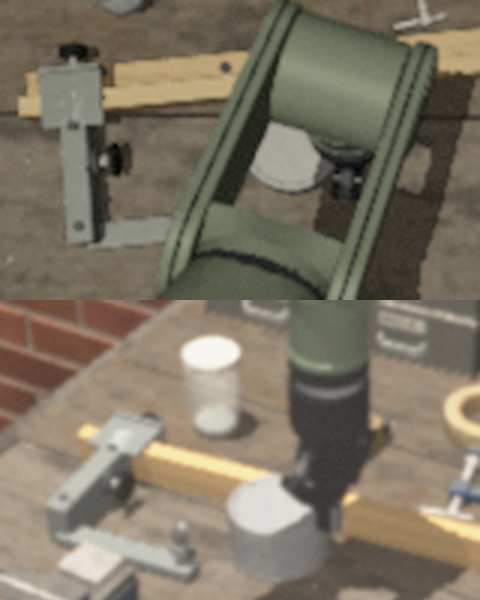

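Tin flush on the fence (top pane about (290,160)), with the catch still ahead. I'll slow down from here.

Emit:
{"api": "send_rows", "payload": {"targets": [[0.4, -0.08, 0, 0, 0, 0, 0], [0.4, -0.09, 0, 0, 0, 0, 0], [0.3, -0.06, 0, 0, 0, 0, 0], [0.3, -0.07, 0, 0, 0, 0, 0], [0.3, -0.06, 0, 0, 0, 0, 0]]}}

```text
time: 15.0
tcp_pos: [0.5903, -0.0748, 0.0336]
eef_rot: [0.742, 0.67, -0.0, -0.0]
wrist_force: [-1.5, -3.9, 1.2]
gripper_width: 0.0003
```

Emit:
{"api": "send_rows", "payload": {"targets": [[0.3, -0.06, 0, 0, 0, 0, 0], [0.3, -0.07, 0, 0, 0, 0, 0], [0.2, -0.04, 0, 0, 0, 0, 0]]}}

```text
time: 15.3
tcp_pos: [0.5895, -0.0665, 0.0336]
eef_rot: [0.742, 0.67, -0.0, -0.0]
wrist_force: [-2.4, -4.9, 1.9]
gripper_width: -0.0003
```

Emit:
{"api": "send_rows", "payload": {"targets": [[0.2, -0.04, 0, 0, 0, 0, 0], [0.2, -0.04, 0, 0, 0, 0, 0]]}}

```text
time: 15.5
tcp_pos: [0.5891, -0.0627, 0.0336]
eef_rot: [0.743, 0.67, -0.0, -0.0]
wrist_force: [-3.7, -4.3, 1.1]
gripper_width: 0.0
```

Emit:
{"api": "send_rows", "payload": {"targets": [[0.2, -0.04, 0, 0, 0, 0, 0], [0.2, -0.04, 0, 0, 0, 0, 0]]}}

```text
time: 15.7
tcp_pos: [0.5886, -0.0587, 0.0336]
eef_rot: [0.743, 0.67, -0.0, -0.0]
wrist_force: [-3.0, -3.9, 1.7]
gripper_width: 0.0003
```

Emit:
{"api": "send_rows", "payload": {"targets": [[0.2, -0.04, 0, 0, 0, 0, 0], [0.2, -0.04, 0, 0, 0, 0, 0]]}}

```text
time: 15.9
tcp_pos: [0.5882, -0.0547, 0.0335]
eef_rot: [0.743, 0.67, -0.0, -0.0]
wrist_force: [-2.5, -5.2, 1.8]
gripper_width: -0.0003
```

```bash
python3 st.py
```

```text
t 15.9 fence mm [-60.2 -25.6] z 33.5 tooly in fence deg -102.0 z [-0.001 -0.    -1.   ] F fence [-3.08 -4.87] 1.77 w -0.00025601319140399777
```

Emit:
{"api": "send_rows", "payload": {"targets": [[0.2, -0.04, 0, 0, 0, 0, 0], [0.2, -0.04, 0, 0, 0, 0, 0], [0.2, -0.04, 0, 0, 0, 0, 0]]}}

```text
time: 16.2
tcp_pos: [0.5876, -0.0486, 0.0336]
eef_rot: [0.742, 0.67, -0.0, -0.0]
wrist_force: [-2.8, -5.4, 1.4]
gripper_width: 0.0002
```

Emit:
{"api": "send_rows", "payload": {"targets": [[0.2, -0.04, 0, 0, 0, 0, 0], [0.2, -0.04, 0, 0, 0, 0, 0], [0.2, -0.04, 0, 0, 0, 0, 0]]}}

```text
time: 16.5
tcp_pos: [0.5869, -0.0426, 0.0336]
eef_rot: [0.742, 0.67, -0.001, -0.0]
wrist_force: [-3.6, -4.8, 2.0]
gripper_width: 0.0003
```

Emit:
{"api": "send_rows", "payload": {"targets": [[0.2, -0.04, 0, 0, 0, 0, 0], [0.2, -0.04, 0, 0, 0, 0, 0], [0.2, -0.04, 0, 0, 0, 0, 0]]}}

```text
time: 16.8
tcp_pos: [0.5865, -0.0371, 0.0336]
eef_rot: [0.742, 0.67, -0.001, 0.0]
wrist_force: [-3.4, -6.1, 1.1]
gripper_width: -0.0002
```

Emit:
{"api": "send_rows", "payload": {"targets": [[0.2, -0.04, 0, 0, 0, 0, 0], [0.2, -0.04, 0, 0, 0, 0, 0], [0.2, -0.04, 0, 0, 0, 0, 0]]}}

```text
time: 17.1
tcp_pos: [0.5859, -0.0311, 0.0336]
eef_rot: [0.742, 0.67, -0.001, 0.0]
wrist_force: [-3.2, -6.7, 1.5]
gripper_width: 0.0006
```

```bash
python3 st.py
```

```text
t 17.1 fence mm [-60.   -1.9] z 33.6 tooly in fence deg -102.0 z [-0.001 -0.002 -1.   ] F fence [-3.85 -6.34] 1.49 w 0.0005875745868444436
```

```bash
python3 - <<'E'
from h import *
a=robot.capture("top")[150:250,190:350];b=robot.capture("scene")[130:230,210:370]
cv2.imwrite("pics/m5.png",np.vstack([cv2.resize(x,None,fx=3,fy=3,interpolation=2) for x in(a,b)]))
E
```

```text
(no output)
```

View pics/m5.png

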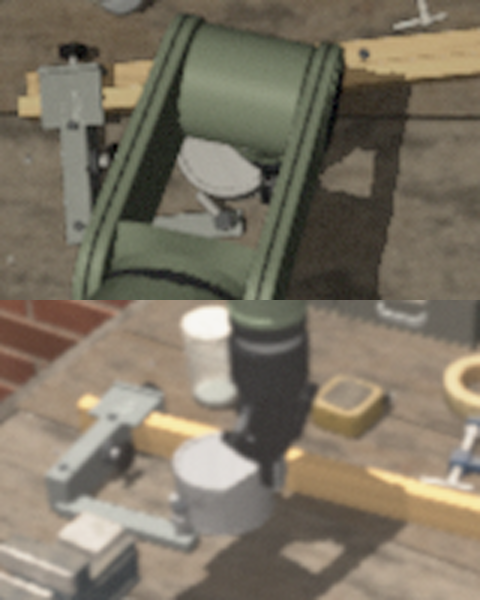

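The catch arm (top pane (205,200)) is being swung open by the tin, with its pivot at (230,220), so c is about 67. Continuing.

Emit:
{"api": "send_rows", "payload": {"targets": [[0.2, -0.04, 0, 0, 0, 0, 0], [0.2, -0.04, 0, 0, 0, 0, 0], [0.2, -0.05, 0, 0, 0, 0, 0], [0.2, -0.04, 0, 0, 0, 0, 0], [0.2, -0.04, 0, 0, 0, 0, 0]]}}

```text
time: 17.7
tcp_pos: [0.5847, -0.0211, 0.0337]
eef_rot: [0.742, 0.67, -0.001, 0.0]
wrist_force: [-3.0, -6.5, 1.4]
gripper_width: 0.0001
```

Emit:
{"api": "send_rows", "payload": {"targets": [[0.2, -0.04, 0, 0, 0, 0, 0], [0.2, -0.04, 0, 0, 0, 0, 0], [0.2, -0.05, 0, 0, 0, 0, 0], [0.2, -0.04, 0, 0, 0, 0, 0], [0.2, -0.04, 0, 0, 0, 0, 0]]}}

```text
time: 18.2
tcp_pos: [0.5835, -0.011, 0.0336]
eef_rot: [0.742, 0.67, -0.001, 0.0]
wrist_force: [-4.6, -7.8, 1.8]
gripper_width: 0.0001
```

Emit:
{"api": "send_rows", "payload": {"targets": [[0.2, -0.04, 0, 0, 0, 0, 0], [0.2, -0.04, 0, 0, 0, 0, 0], [0.2, -0.05, 0, 0, 0, 0, 0], [0.2, -0.04, 0, 0, 0, 0, 0], [0.2, -0.04, 0, 0, 0, 0, 0]]}}

```text
time: 18.7
tcp_pos: [0.5821, -0.0011, 0.0336]
eef_rot: [0.742, 0.67, -0.002, 0.0]
wrist_force: [-4.5, -7.8, 2.7]
gripper_width: -0.0
```

Emit:
{"api": "send_rows", "payload": {"targets": [[0.2, -0.04, 0, 0, 0, 0, 0], [0.2, -0.04, 0, 0, 0, 0, 0], [0.2, -0.05, 0, 0, 0, 0, 0], [0.2, -0.04, 0, 0, 0, 0, 0], [0.2, -0.04, 0, 0, 0, 0, 0]]}}

```text
time: 19.2
tcp_pos: [0.5806, 0.0088, 0.0335]
eef_rot: [0.742, 0.67, -0.002, 0.0]
wrist_force: [-5.4, -9.0, 2.9]
gripper_width: 0.0001
```

```bash
python3 st.py
```

```text
t 19.2 fence mm [-60.9  38.3] z 33.5 tooly in fence deg -102.0 z [-0.003 -0.003 -1.   ] F fence [-6.31 -8.4 ] 2.92 w 7.278322862148798e-05
```

Emit:
{"api": "send_rows", "payload": {"targets": [[0.2, -0.03, 0, 0, 0, 0, 0], [0.2, -0.03, 0, 0, 0, 0, 0], [0.2, -0.04, 0, 0, 0, 0, 0]]}}

```text
time: 19.5
tcp_pos: [0.5799, 0.0145, 0.0335]
eef_rot: [0.742, 0.67, -0.003, -0.0]
wrist_force: [-5.3, -10.4, 4.7]
gripper_width: -0.0003
```

Emit:
{"api": "send_rows", "payload": {"targets": [[0.2, -0.04, 0, 0, 0, 0, 0], [0.1, -0.02, 0, 0, 0, 0, 0], [0.1, -0.02, 0, 0, 0, 0, 0]]}}

```text
time: 19.8
tcp_pos: [0.5791, 0.0185, 0.0335]
eef_rot: [0.742, 0.67, -0.003, -0.0]
wrist_force: [-6.9, -11.0, 4.7]
gripper_width: 0.0
```

Emit:
{"api": "send_rows", "payload": {"targets": [[0.1, -0.02, 0, 0, 0, 0, 0], [0.1, -0.02, 0, 0, 0, 0, 0], [0.1, -0.02, 0, 0, 0, 0, 0]]}}

```text
time: 20.1
tcp_pos: [0.5788, 0.0213, 0.0335]
eef_rot: [0.742, 0.67, -0.003, -0.0]
wrist_force: [-6.6, -11.5, 5.3]
gripper_width: -0.0002
```

Emit:
{"api": "send_rows", "payload": {"targets": [[0.1, -0.02, 0, 0, 0, 0, 0], [0.1, -0.02, 0, 0, 0, 0, 0], [0.1, -0.02, 0, 0, 0, 0, 0]]}}

```text
time: 20.4
tcp_pos: [0.5785, 0.0244, 0.0335]
eef_rot: [0.742, 0.67, -0.003, -0.0]
wrist_force: [-6.8, -10.7, 5.9]
gripper_width: -0.0002
```

```bash
python3 st.py
```

```text
t 20.4 fence mm [-61.4  54.1] z 33.5 tooly in fence deg -102.0 z [-0.005 -0.004 -1.   ] F fence [-7.89 -9.93] 5.89 w -0.0001505452563859273
```

Emit:
{"api": "send_rows", "payload": {"targets": [[0.1, -0.03, 0, 0, 0, 0, 0], [0.1, -0.03, 0, 0, 0, 0, 0]]}}

```text
time: 20.6
tcp_pos: [0.5782, 0.0267, 0.0335]
eef_rot: [0.742, 0.67, -0.003, -0.0]
wrist_force: [-7.0, -9.9, 5.5]
gripper_width: 0.0002
```

Emit:
{"api": "send_rows", "payload": {"targets": [[0.1, -0.02, 0, 0, 0, 0, 0], [0.1, -0.02, 0, 0, 0, 0, 0]]}}

```text
time: 20.8
tcp_pos: [0.578, 0.0287, 0.0335]
eef_rot: [0.742, 0.67, -0.003, -0.0]
wrist_force: [-7.4, -10.6, 5.2]
gripper_width: 0.0001
```

Emit:
{"api": "send_rows", "payload": {"targets": [[0.1, -0.02, 0, 0, 0, 0, 0], [0, 0, 0, 0, 0, 0, 0]]}}

```text
time: 21.0
tcp_pos: [0.578, 0.03, 0.0335]
eef_rot: [0.742, 0.67, -0.003, -0.0]
wrist_force: [-5.7, -9.0, 4.4]
gripper_width: 0.0001
```

```bash
python3 st.py;  python3 - <<'E'
from h import *
a=robot.capture("top")[150:250,190:350];b=robot.capture("scene")[130:230,210:370]
cv2.imwrite("pics/m6.png",np.vstack([cv2.resize(x,None,fx=3,fy=3,interpolation=2) for x in(a,b)]))
E
```

```text
t 21.0 fence mm [-61.3  59.7] z 33.5 tooly in fence deg -102.0 z [-0.004 -0.003 -1.   ] F fence [-6.65 -8.36] 4.35 w 7.602042164427259e-05
```

View pics/m6.png

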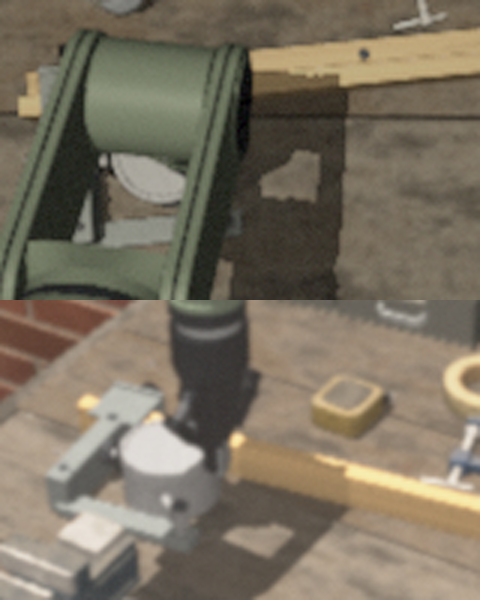

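Emit:
{"api": "send_rows", "payload": {"targets": [[0.1, -0.02, 0, 0, 0, 0, 0], [0.1, -0.02, 0, 0, 0, 0, 0]]}}

```text
time: 21.3
tcp_pos: [0.578, 0.031, 0.0335]
eef_rot: [0.742, 0.67, -0.003, 0.0]
wrist_force: [-5.7, -13.1, 5.4]
gripper_width: -0.0
```

Emit:
{"api": "send_rows", "payload": {"targets": [[0.1, -0.02, 0, 0, 0, 0, 0], [0.1, -0.02, 0, 0, 0, 0, 0]]}}

```text
time: 21.5
tcp_pos: [0.5778, 0.0326, 0.0335]
eef_rot: [0.742, 0.67, -0.003, 0.001]
wrist_force: [-5.2, -15.1, 4.4]
gripper_width: 0.0001
```

Emit:
{"api": "send_rows", "payload": {"targets": [[0.1, -0.02, 0, 0, 0, 0, 0], [0, 0, 0, 0, 0, 0, 0]]}}

```text
time: 21.7
tcp_pos: [0.5778, 0.0335, 0.0335]
eef_rot: [0.742, 0.67, -0.004, 0.001]
wrist_force: [-5.8, -13.7, 4.0]
gripper_width: -0.0002
```

```bash
python3 st.py
```

```text
t 21.7 fence mm [-61.1  63.2] z 33.5 tooly in fence deg -102.0 z [-0.004 -0.006 -1.   ] F fence [ -7.26 -13.02] 3.98 w -0.00022380410486371816
```

Emit:
{"api": "send_rows", "payload": {"targets": [[0.1, -0.02, 0, 0, 0, 0, 0], [0.1, -0.02, 0, 0, 0, 0, 0]]}}

```text
time: 21.9
tcp_pos: [0.5777, 0.0348, 0.0336]
eef_rot: [0.742, 0.67, -0.004, 0.001]
wrist_force: [-6.7, -15.6, 5.2]
gripper_width: -0.0
```

Emit:
{"api": "send_rows", "payload": {"targets": [[0.1, -0.02, 0, 0, 0, 0, 0], [0, 0, 0, 0, 0, 0, 0]]}}

```text
time: 22.1
tcp_pos: [0.5775, 0.036, 0.0336]
eef_rot: [0.742, 0.67, -0.004, 0.001]
wrist_force: [-5.9, -15.1, 5.5]
gripper_width: 0.0
```

```bash
python3 st.py
```

```text
t 22.1 fence mm [-61.2  65.7] z 33.6 tooly in fence deg -101.9 z [-0.004 -0.007 -1.   ] F fence [ -7.51 -14.4 ] 5.52 w 4.405933732871447e-05
```

Emit:
{"api": "send_rows", "payload": {"targets": [[0.1, -0.02, 0, 0, 0, 0, 0], [0.1, -0.02, 0, 0, 0, 0, 0], [0, 0, 0, 0, 0, 0, 0], [0, 0, 0, 0, 0, 0, 0], [0, 0, 0, 0, 0, 0, 0]]}}

```text
time: 22.6
tcp_pos: [0.5773, 0.0376, 0.0336]
eef_rot: [0.742, 0.67, -0.004, 0.001]
wrist_force: [-6.7, -16.4, 3.8]
gripper_width: 0.0001
```

```bash
python3 st.py;  python3 - <<'E'
from h import *
a=robot.capture("top")[150:250,190:350];b=robot.capture("scene")[130:230,210:370];c=robot.capture("wrist")
A=np.vstack([cv2.resize(x,None,fx=2.5,fy=2.5,interpolation=2) for x in(a,b)])
cv2.imwrite("pics/m7.png",np.hstack([A,cv2.copyMakeBorder(cv2.resize(c,(400,250)),0,250,0,0,0)]))
E
```

```text
t 22.6 fence mm [-61.1  67.3] z 33.6 tooly in fence deg -101.9 z [-0.004 -0.007 -1.   ] F fence [ -8.37 -15.6 ] 3.83 w 0.00012407576651362283
```

View pics/m7.png

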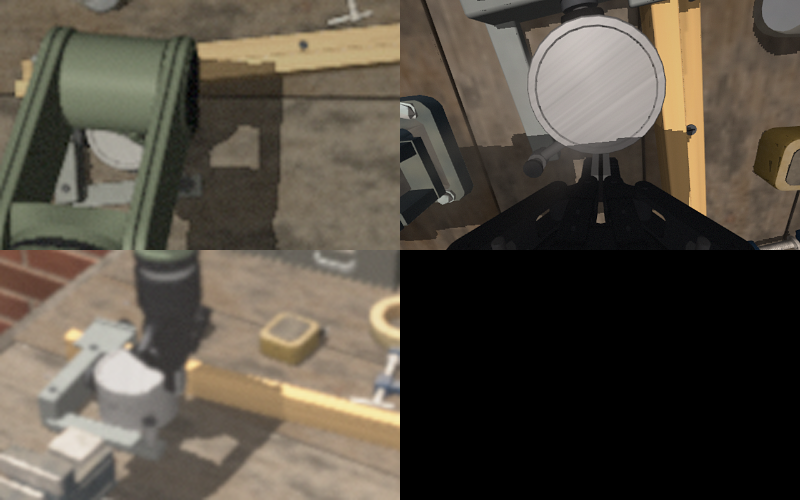

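```bash
python3 - <<'E'
from h import *
c=robot.capture("wrist");cv2.imwrite("pics/wrist7.png",c)
g=cv2.convertScaleAbs(c[190:290,180:340],alpha=1.5,beta=20)
cv2.imwrite("pics/m8.png",cv2.resize(g,None,fx=5,fy=5,interpolation=2))
E
```

```text
(no output)
```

View pics/m8.png

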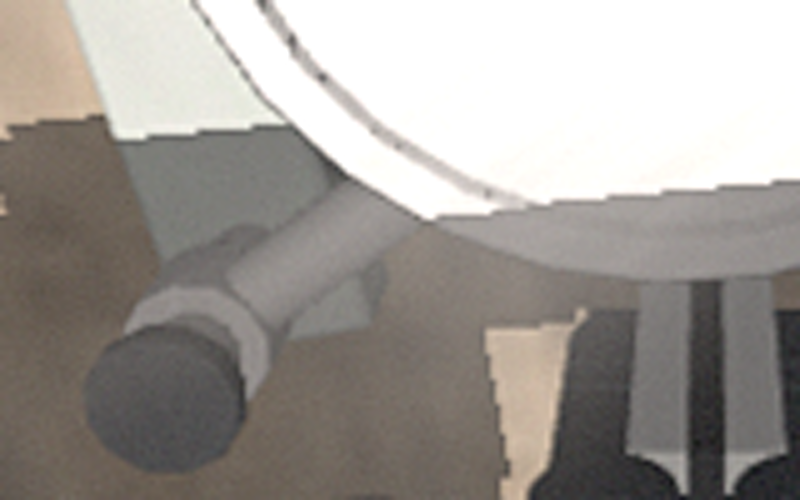

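```bash
python3 - <<'E'
from h import *
d=np.load("f.npz")
def F(cam,u,v,z):
    p=ray(cam,(u/640,v/400),z)[:2]-d["o"];return np.array([p@d["ex"],p@d["ey"]])*1e3
W=lambda x,y,z:F("wrist",180+x/5,190+y/5,z)
for z in(.032,):
  for a,b in(((230,275),(345,180)),((285,330),(425,225))):
    p,q=W(*a,z),W(*b,z);e=q-p;print(p.round(1),q.round(1),"lean deg",np.degrees(np.arctan2(e[1],e[0])).round(1))
T=lambda x,y,z:F("top",190+x/4,160+y/4,z)
for a,b in(((288,244),(271,211)),((308,240),(289,207))):
    p,q=T(*a,.032),T(*b,.032);e=q-p;print("init",p.round(1),q.round(1),np.degrees(np.arctan2(e[1],e[0])).round(1))
E
```

```text
[-117.9   77.6] [-100.7   86.8] lean deg 28.3
[-113.7   68.9] [-93.   79.2] lean deg 26.5
init [-117.4   77.4] [-92.2  87.8] 22.5
init [-115.9   62.7] [-90.6  74.5] 25.0
```

Emit:
{"api": "send_rows", "payload": {"targets": [[0.1, -0.02, 0, 0, 0, 0, 0], [0.1, -0.02, 0, 0, 0, 0, 0], [0, 0, 0, 0, 0, 0, 0], [0, 0, 0, 0, 0, 0, 0], [0, 0, 0, 0, 0, 0, 0]]}}

```text
time: 23.3
tcp_pos: [0.5772, 0.0391, 0.0336]
eef_rot: [0.742, 0.67, -0.004, 0.002]
wrist_force: [-7.4, -18.0, 4.1]
gripper_width: -0.0003
```

Emit:
{"api": "send_rows", "payload": {"targets": [[0, 0, 0, 0, 0, 0, 0], [0, 0, 0, 0, 0, 0, 0], [0, 0, 0, 0, 0, 0, 0], [0, 0, 0, 0, 0, 0, 0], [0, 0, 0, 0, 0, 0, 0]]}}

```text
time: 23.8
tcp_pos: [0.5772, 0.0391, 0.0337]
eef_rot: [0.742, 0.67, -0.004, 0.002]
wrist_force: [-5.5, -17.3, 4.9]
gripper_width: -0.0001
```

```bash
python3 st.py;  python3 - <<'E'
from h import *
c=robot.capture("wrist");cv2.imwrite("pics/wrist9.png",c)
g=np.hstack([cv2.convertScaleAbs(x[190:290,180:310],alpha=1.5,beta=20) for x in(cv2.imread("pics/wrist7.png"),c)])
cv2.imwrite("pics/m9.png",cv2.resize(g,None,fx=3,fy=3,interpolation=2))
E
```

```text
t 23.8 fence mm [-61.1  68.8] z 33.7 tooly in fence deg -101.9 z [-0.004 -0.008 -1.   ] F fence [ -7.35 -16.66] 4.85 w -0.0001345307495479817
```

View pics/m9.png

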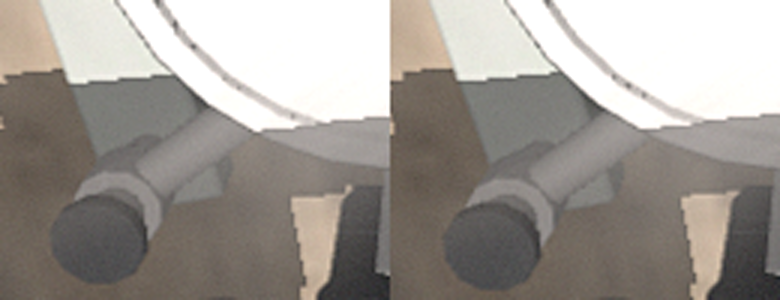

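The catch kept its angle (about 27° lean, as at the start) while the tin went 1.5 mm further, so it is on its shut stop. I'll ease off slowly.

Emit:
{"api": "send_rows", "payload": {"targets": [[-0.1, 0.02, 0, 0, 0, 0, 0], [-0.1, 0.02, 0, 0, 0, 0, 0], [-0.1, 0.02, 0, 0, 0, 0, 0], [-0.1, 0.02, 0, 0, 0, 0, 0], [-0.1, 0.02, 0, 0, 0, 0, 0]]}}

```text
time: 24.35
tcp_pos: [0.5781, 0.0379, 0.0334]
eef_rot: [0.743, 0.67, -0.001, -0.0]
wrist_force: [-3.7, -5.7, 2.0]
gripper_width: -0.0002
```

Emit:
{"api": "send_rows", "payload": {"targets": [[-0.1, 0.02, 0, 0, 0, 0, 0], [-0.1, 0.02, 0, 0, 0, 0, 0], [-0.1, 0.02, 0, 0, 0, 0, 0], [-0.1, 0.02, 0, 0, 0, 0, 0], [-0.2, 0.04, 0, 0, 0, 0, 0]]}}

```text
time: 24.85
tcp_pos: [0.5799, 0.0333, 0.0335]
eef_rot: [0.743, 0.67, 0.0, -0.0]
wrist_force: [0.1, -1.8, 0.4]
gripper_width: -0.0001
```

```bash
python3 st.py
```

```text
t 24.85 fence mm [-59.   62.8] z 33.5 tooly in fence deg -102.0 z [ 0.     0.001 -1.   ] F fence [-0.05 -1.82] 0.37 w -7.128606077946398e-05
```

Emit:
{"api": "send_rows", "payload": {"targets": [[-0.3, 0.06, 0, 0, 0, 0, 0], [-0.5, 0.11, 0, 0, 0, 0, 0], [-1, 0.2, 0, 0, 0, 0, 0], [-1.5, 0.3, 0, 0, 0, 0, 0], [-2, 0.4, 0, 0, 0, 0, 0]]}}

```text
time: 25.35
tcp_pos: [0.5853, -0.0218, 0.0337]
eef_rot: [0.742, 0.67, 0.0, 0.0]
wrist_force: [0.9, -0.8, -0.2]
gripper_width: 0.0001
```

Emit:
{"api": "send_rows", "payload": {"targets": [[-2, 0.4, -1, 0, 0, 0, 0], [-2, 0.4, -3, 0, 0, 0, 0], [0, 0, -4, 0, 0, 0, 0], [0, 0, -4, 0, 0, 0, 0], [0, 0, 0, 0, 0, 0, 0]]}}

```text
time: 25.85
tcp_pos: [0.5942, -0.0644, 0.1614]
eef_rot: [0.743, 0.669, 0.004, 0.006]
wrist_force: [0.4, -0.7, 0.2]
gripper_width: -0.0
```

```bash
python3 st.py;  python3 - <<'E'
from h import *
d=np.load("f.npz")
for c in("wrist","top","scene"):
    im=robot.capture(c);cv2.imwrite(f"pics/{c}10.png",im)
    for r in robot.place_of(c,"tin")[:1]:
        p=ray(c,r["xy"])[:2]-d["o"];print(c,r["confidence"],np.round([p@d["ex"]*1e3,p@d["ey"]*1e3],1))
E
```

```text
t 25.85 fence mm [-55.3 -35.9] z 161.4 tooly in fence deg -102.1 z [ 0.014 -0.004 -1.   ] F fence [ 0.3  -0.78] 0.17 w -2.30598499071159e-05
wrist 0.77 [-56.3 126.9]
top 0.7 [-43.4 121.9]
scene 0.77 [-58.  122.2]
```

View pics/wrist10.png

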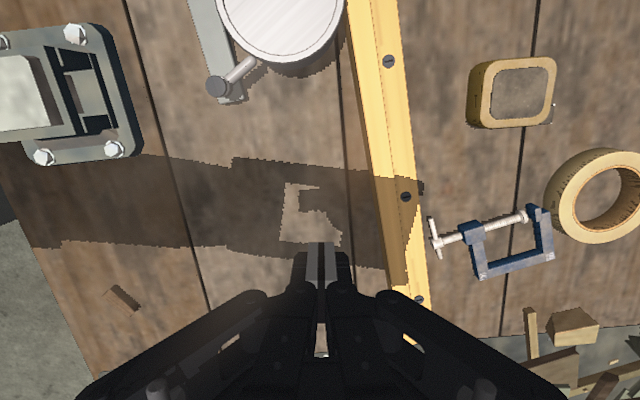

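```bash
python3 - <<'E'
import cv2,numpy as np
a=cv2.imread("pics/top10.png")[160:240,190:290];b=cv2.imread("pics/wrist10.png")[0:110,170:370]
cv2.imwrite("pics/m11.png",np.hstack([cv2.resize(a,(375,300),interpolation=2),cv2.resize(b,(420,300),interpolation=2)]))
E
```

```text
(no output)
```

View pics/m11.png

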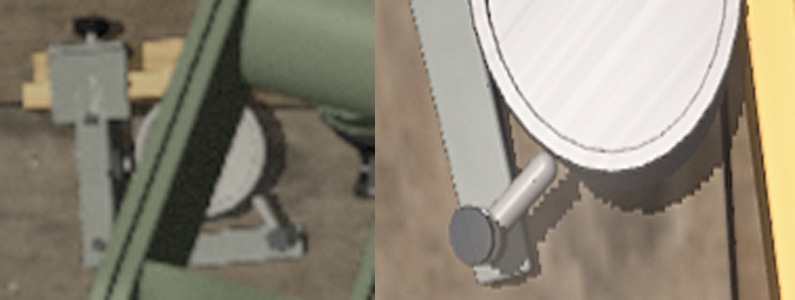

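The catch tip sits behind the tin's rear rim at its original shut angle, and the tin is flat against the fence and clear of the gripper. Handing in.

```bash
python3 -c "
from station import robot
print(robot.finish_job())"
```

```text
the job is handed in; nothing more can be done
None
```

The tin is caught against the buffer with the catch shut behind it. I handed the job in at about 26 s, with the gripper well clear and touching nothing.

- **To the fence:** I pushed the tin square against the fence with closed fingers and stopped at about 8 N.
- **Along the fence:** I turned the pusher 12° so its push held the tin to the fence. The sideways force stayed at about 8 N or less.
- **Catch and buffer:** The tin swung the catch open, and I felt the buffer where the force jumped, which puts c at about 70 mm. I pressed the buffer in by an estimated 8 to 9 mm of its 15 mm, with about 18 N at the hand. I then waited and eased off slowly.

**Last checks:**
- **Tin:** The three cameras put its centre at fence y 122 to 127 mm, which fits c+54. In the pictures it stands flat.
- **Catch:** Its tip is behind the tin's rim. Its lean measured about 27° against about 24° at the start, which is within my measuring error. It also did not move when the tin went 1.5 mm further in, so I judged it shut.
- **Disagreements:** The cameras differ on the tin's distance from the fence (x −43 to −58 mm, where −50 is touching). The picture gave c as 67 mm, against about 70 mm by feel.

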